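Back the hat turntable up one notch

TASK

The hat turntable has been indexed one notch too far: with a fingertip, tip the weighted ratchet pawl up off the wheel by pushing its ball, push the wheel (it has upright pegs for this) backward, clockwise seen from above, by one notch, then push the ball back so that the pawl drops into that notch. Push gently and grip nothing: never take the ball or a peg between the fingers. The hat's paint is wet, so do not touch or shift the hat, and leave everything else on the table where it is.

Things in the scene. Friction and masses are not known exactly. Their poses are not given: they have to be found in the camera images.
- stand: Turntable's fixed steel foot; origin on the wheel's axis at table level, z up. It carries a dark wooden wheel 300 mm across, top 35 mm above the table, edged with 12 saw teeth (tops 45 mm up, radii 126 to 150 mm) and 6 pegs. The pawl's bracket is on the stand's own -y side: pin 190 mm from the axis, 65 mm up, parallel to the stand's x; cheeks reach 78 mm up.
- wheel (a joint): Wheel's turn in rad, positive counter-clockwise from above (forward); backward = negative = clockwise. 0: the pawl's nose is mid-way in its first notch; one notch is 0.5236 rad (30 degrees), so -0.5236 is the middle of the next notch back. The nose has 0.09 rad of play either side in a notch. Turns stiffly (1 to 2 N at a peg) and stays where it is left.
- pawl (a joint): Tilt of the steel pawl in rad: 0 = nose down in a notch, 0.75 = tipped up and back against its stop, nose clear of the teeth. It is top-heavy: past about 0.4 it falls to 0.75 and stays there by itself; pushed back below about 0.2 it falls to 0 by itself. It takes about 1 N at the ball.
- pawl_ball (a point): Centre of the pawl's steel ball, 28 mm across, on a 9 mm stalk 70 mm from the pin. Nose down, it leans toward the wheel: 176 mm from the axis, 134 mm above the table. Tipped up, it leans away: 227 mm from the axis, 125 mm above the table. It swings straight away from / toward the wheel's axis, in the stand's y-z plane.
- peg0 (a point): Centre of the top of an upright steel peg fixed in the wheel: 10 mm across, 50 mm tall, top 85 mm above the table, 108 mm from the axis. Six alike, 60 degrees apart.
- peg1 (a point): As peg0, the next peg counter-clockwise.
- peg2 (a point): As peg0, the next peg counter-clockwise.
- peg3 (a point): As peg0, the next peg counter-clockwise.
- peg4 (a point): As peg0, the next peg counter-clockwise.
- peg5 (a point): As peg0, the next peg counter-clockwise.
- hat: Small straw hat with freshly painted leaves, loose on the middle of the wheel: brim 196 mm across and 5 mm thick on the wheel's top, crown 134 mm across, top of the crown 109 mm above the table. Origin: centre of its underside.
- paint_pot: Teal paint pot, 40 mm across, 48 mm tall, near the pawl; loose bystander, origin at its underside.
- carton: Small green carton 30 x 60 x 40 mm, near the pawl; loose bystander, origin at its underside.
- mug: White mug, 80 mm across, 92 mm tall; loose bystander, origin at its underside.
- palette: White paint palette, 128 mm across, 10 mm high; loose bystander, origin at its underside.
- paint_tube: Black paint tube lying down, 110 mm long, 22 mm high; loose bystander, origin at its underside.
- phone: Phone lying flat, 150 x 74 x 10 mm; loose bystander, origin at its underside.
- rinse_jar: Capped rinse jar, 68 mm across, 95 mm tall; loose bystander, origin at its underside.
- brush: Brush lying down, 190 mm long; loose bystander, origin at its underside (middle).
Things that resemble listed ones, but are neither listed nor needed, are in the scene too. What is shaped like the hat but yellow is not meant.

How it is judged:
By the outcome, as a careful person would: the job done as asked, in the order asked, and still so for the second after the job is handed in, with the robot touching nothing.
It also fails if it takes over 64 s, if anything falls off the work surface, if the arm or the gripper's body presses on something with over 40 N, if the wrist force passes 120 N, or if a joint passes its speed limit or range.

ROBOT

A 6-joint arm with a two-finger parallel gripper is mounted at the origin on the work surface. World frame = base frame: x ahead of the robot, y to its left, z up, the work surface at z = 0. Lengths are in mm, angles in rad, forces in N, time in s.
With the tool pointing down it reaches from about 275 to 750 mm from the base axis. Payload 10.2 kg.
Tool frame: the origin (TCP) lies at the centre of the arm's flange, where the gripper is bolted on; the fingertips stand ctrl.tip_reach ahead of it and the grasp point (between the pads) lies 155 mm ahead of it (ctrl.tip_reach is the distance from the TCP to the fingertips, in mm); z points along the fingers, y is the direction in which the jaws open and shut (so a half turn about z gives the same grasp; the last joint's range is limited). The gripper opens to 85 mm and grips with 20 to 120 N. Pads are 22 mm wide; open, the fingers measure 114 mm over their backs; the gripper's body (76 mm by 85 mm) begins 54 mm behind the grasp point. The pads swing forward as they close: fully open they stand 13 mm farther back than shut.
Start: joints at [-1.56, 0.313, 1.498, -0, 1.331, -0.223], TCP at [121.616, -510.727, 404.694] pointing down, gripper open.
Joint ranges: [-2.94, 2.94], [-0.97, 2.17], [0.19, 2.56], [-1.23, 4.37], [0.02, 3.11], [-2.88, 2.88]. Speed limits (rad/s): [2.39, 2.39, 3.01, 3.14, 3.14, 3.14].

INTERFACE

Orientations are given as a unit quaternion [w, x, y, z].
In Python, from rig import ctrl, viewer gives the robot as it stands.
- The arm moves only by the tool drive_tool, never from a script. Its argument "rows" is a list that holds one entry, the list of rows, each a list of 6 numbers: the shift along the world's x, y, z normalised to -1 to 1, where 1 is 0.1 m, then the turn, a rotation vector about the world's x, y, z normalised to -1 to 1, where 1 is 90 degrees. A call has 1 to 10 rows; each row is the pose to reach, as a shift and turn from the pose measured when the call began; what a row does not reach only later rows make up. A row lasts 1/8 s, in which the tool goes at most 62.5 mm and 10.7 degrees, less where a joint would pass 70% of its speed; a pose out of reach is approached as far as the arm can. A call with a number of a shift or a turn outside -1 to 1 is refused whole. A call with a gripper value outside its range is refused whole. "fingers" is the opening, from -1 (shut) to 1 (fully open), set as the call begins (left out, the last holds). The fingers move at their own pace and stop on an object; "force" is the grip in N (left out, the last holds). Time passes only in rows, so rows that repeat a pose let the fingers close. It gives the time, the measured TCP pose, the force and the opening at its end, in the units of the state.
- ctrl.sense(): the state, without advancing time (a new reading comes with each control period).
- viewer.capture(name): name is "scene" or "top"; returns the picture (384x512x3 uint8, red, green, blue); there is no depth.
- viewer.calibration(name): a dict with "mtx" (3x3 intrinsics, pixels), "dist_coeffs" ([k1, k2, p1, p2, k3] as OpenCV has them; the pictures are not rectified), "extrinsics" (4x4, takes a point from camera to world coordinates). Camera axes: x right, y up, looking along -z (the intrinsics and any distortion apply to the point x, -y, -z); pixel columns grow to the right and rows downward; lengths in mm; the calibration is good to about 2 mm. A picture is of the moment at which its call begins. calibration takes no time and is no camera call.
- ctrl.finish_job(): hands the job in, once; it reports no verdict.
The state is a dict: "time_s": time; "joints": joint angles; "dq": joint speeds; "tau": joint torques, N m; "eef_pos": TCP position; "ee_rot": TCP orientation; "force": force on the tool from outside, world axes, zero at the start; "wrist_torque": the same for the moment, N m; "grip_width": opening from 0.0 (shut) to 1.0 (fully open).
Only numpy, scipy, OpenCV 4.12 (cv2) and the standard library are available. Lean on these libraries where they do the work, as an engineer would, in place of code of your own. Each camera call takes 0.05 s, during which the arm holds its last target.

## Working session

There is one attempt and no reset: what is moved stays moved. The work goes in short steps, Python scripts to look and compute and a tool call to move; the robot and the scene stay as the last step left them, time stands still between calls to the robot, and variables do not carry over. Pictures are saved under pics/ and viewed, and the job is handed in when it is done.

Besides the shell and the picture viewer there is one more tool, called after "Call:" as name([rows], argument=value, ...), one row to a line, values as JSON. drive_tool: Moves the arm, as the interface text tells. Scaled input: -1 to 1 covers 0.1 m each way for a shift and 90 degrees each way for a turn. Its arguments: {"type":"object","properties":{"rows":{"type":"array","items":{"type":"array","items":{"type":"array","items":{"type":"number"}}}},"fingers":{"type":"number"},"force":{"type":"number"}},"required":["rows"]}

```bash
mkdir -p pics; ls; python3 - <<'E'
from rig import ctrl, viewer
import cv2
s=ctrl.sense(); print(s, ctrl.tip_reach)
for n in("scene","top"):
    im=viewer.capture(n); cv2.imwrite(f"pics/{n}0.png",cv2.cvtColor(im,cv2.COLOR_RGB2BGR)); print(n,viewer.calibration(n))
E
```

```text
pics
{'time_s': 0.0, 'joints': array([-1.56040343e+00,  3.13484736e-01,  1.49844104e+00,  1.10122148e-05,
        1.33099664e+00, -2.23420122e-01]), 'dq': array([-0.00022401, -0.00165985, -0.00113788, -0.00038191, -0.00144305,
        0.00035557]), 'tau': array([ 1.38245010e-03, -4.12267041e+01, -2.59741634e+01, -1.17248433e-04,
        4.17638061e-03, -1.11372569e-05]), 'eef_pos': array([ 121.61486921, -510.68742914,  404.11565817]), 'ee_rot': array([-6.60547131e-04,  9.93174147e-01,  1.16639066e-01,  7.60027079e-05]), 'force': array([-0.8209131 ,  0.60435776, -0.05135433]), 'wrist_torque': array([ 0.04139616, -0.03642886,  0.02676673]), 'grip_width': 0.9993949063731813} 173.4
scene {'mtx': array([[452.57545818,   0.        , 263.48375081],
       [  0.        , 452.57545818, 189.0027113 ],
       [  0.        ,   0.        ,   1.        ]]), 'dist_coeffs': array([-0.03597908,  0.        ,  0.        ,  0.        ,  0.        ]), 'extrinsics': array([[ 8.65225949e-01, -3.93414577e-01,  3.10819928e-01,
         9.72745986e+02],
       [ 5.01146409e-01,  6.59581222e-01, -5.60182906e-01,
        -7.17983636e+02],
       [ 1.53731332e-02,  6.40451078e-01,  7.67845091e-01,
         1.19328656e+03],
       [ 0.00000000e+00,  0.00000000e+00,  0.00000000e+00,
         1.00000000e+00]])}
top {'mtx': array([[368.13199623,   0.        , 255.74968149],
       [  0.        , 368.13199623, 193.52172107],
       [  0.        ,   0.        ,   1.        ]]), 'dist_coeffs': array([-0.05405038,  0.        ,  0.        ,  0.        ,  0.        ]), 'extrinsics': array([[ 1.70044842e-04,  9.91123360e-01, -1.32945315e-01,
         3.49589898e+02],
       [-9.99804376e-01, -2.46092940e-03, -1.96253338e-02,
         6.56817385e+01],
       [-1.97782959e-02,  1.32922645e-01,  9.90929054e-01,
         1.22971038e+03],
       [ 0.00000000e+00,  0.00000000e+00,  0.00000000e+00,
         1.00000000e+00]])}
```

View pics/scene0.png

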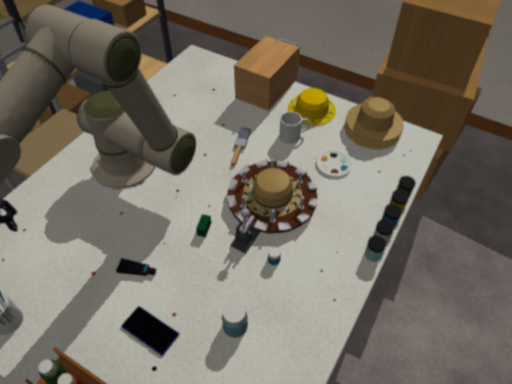

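View pics/top0.png

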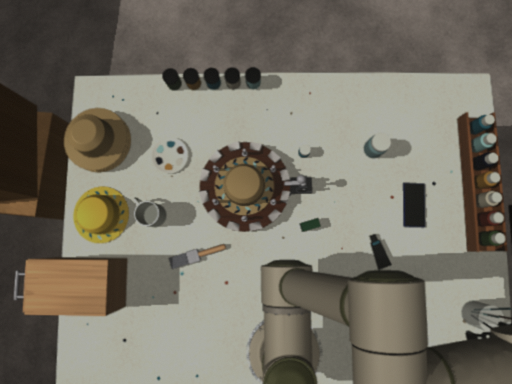

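```bash
python3 - <<'E'
import cv2
a=cv2.imread("pics/top0.png")[130:245,185:355]; cv2.imwrite("pics/topc.png",cv2.resize(a,None,fx=4.5,fy=4.5,interpolation=cv2.INTER_CUBIC))
a=cv2.imread("pics/scene0.png")[150:270,185:330]; cv2.imwrite("pics/scenec.png",cv2.resize(a,None,fx=5,fy=5,interpolation=cv2.INTER_CUBIC))
E
```

```text
(no output)
```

View pics/topc.png

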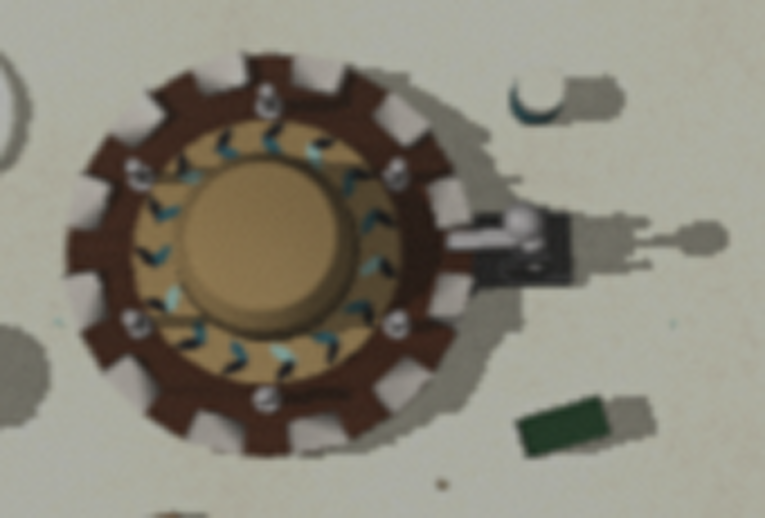

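View pics/scenec.png

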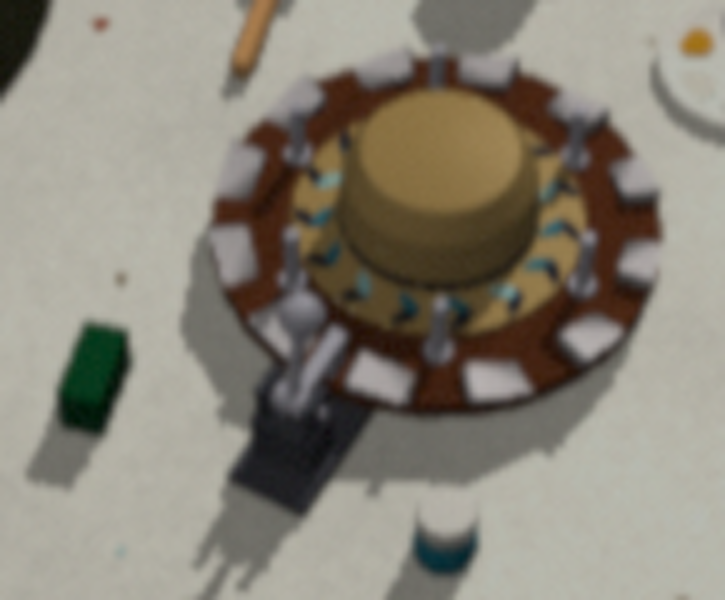

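```bash
cat > h.py <<'E'
import numpy as np, cv2
from rig import ctrl, viewer
def ray(n,uv):
    c=viewer.calibration(n); E=c["extrinsics"]
    p=cv2.undistortPoints(np.array([[uv]],float),c["mtx"],c["dist_coeffs"])[0,0]
    d=E[:3,:3]@np.array([p[0],-p[1],-1]); return E[:3,3],d/np.linalg.norm(d)
def plane(n,uv,z):
    o,d=ray(n,uv); return o+d*(z-o[2])/d[2]
def tri(a,b):
    o1,d1=ray("top",a);o2,d2=ray("scene",b)
    A=np.stack([d1,-d2],1); t=np.linalg.lstsq(A,o2-o1,rcond=None)[0]
    p,q=o1+d1*t[0],o2+d2*t[1]; return (p+q)/2,np.linalg.norm(p-q)
def proj(n,P):
    c=viewer.calibration(n);E=c["extrinsics"]; q=E[:3,:3].T@(np.asarray(P,float)-E[:3,3])
    return cv2.projectPoints(np.array([[q[0],-q[1],-q[2]]]),np.zeros(3),np.zeros(3),c["mtx"],c["dist_coeffs"])[0].ravel()
def snap(n,name,box=None,f=4):
    im=cv2.cvtColor(viewer.capture(n),cv2.COLOR_RGB2BGR); cv2.imwrite(f"pics/{name}_raw.png",im)
    if box: x0,y0,x1,y1=box; im=cv2.resize(im[y0:y1,x0:x1],None,fx=f,fy=f,interpolation=cv2.INTER_CUBIC)
    cv2.imwrite(f"pics/{name}.png",im); return im
E
python3 - <<'E'
from h import *
T=lambda x,y:((x)/4.5+185-.4,y/4.5+130-.4)
S=lambda x,y:(x/5+185-.4,y/5+150-.4)
top=[(267,93),(397,168),(399,316),(267,396),(135,318),(137,168)]
P=np.array([plane("top",T(*p),85) for p in top]); print(P.round(0))
c=P.mean(0);print("axis",c, np.hypot(*(P-c)[:,:2].T).round(1), np.degrees(np.arctan2(*(P-c)[:,1::-1].T)).round(1))
# scene peg tops
sc=[(588,236),(441,302),(291,234)]
print([plane("scene",S(*p),85).round(0) for p in sc])
print("ball",tri(T(522,221),S(302,312)), plane("top",T(522,221),134),plane("scene",S(302,312),134))
# wheel color mask ellipse -> axis
im=cv2.imread("pics/top0.png"); 
m=((im[...,2].astype(int)-im[...,0]>12)&(im.sum(2)<230)).astype(np.uint8); m[:130]=0;m[245:]=0;m[:,:190]=0;m[:,300:]=0
ys,xs=np.nonzero(m); print(xs.min(),xs.max(),ys.min(),ys.max(), plane("top",((xs.min()+xs.max())/2,(ys.min()+ys.max())/2),33))
# hat crown
print("crown",plane("top",T(259,236),109),"pot",plane("top",T(540,92),48),"carton",plane("top",T(563,425),40))
print("brackettail", plane("top",T(572,250),20))
E
```

```text
[[643. 126.  85.]
 [588.  34.  85.]
 [483.  34.  85.]
 [428. 125.  85.]
 [482. 218.  85.]
 [589. 218.  85.]]
axis [535.37471656 125.73777588  85.        ] [107.2 105.5 106.  107.8 106.1 106.4] [   0.2  -60.1 -119.5 -179.7  120.1   59.9]
[array([645., 125.,  85.]), array([591.,  33.,  85.]), array([483.,  31.,  85.])]
ball (array([541.28524275, -48.05202626, 133.34468835]), np.float64(0.3638974233605224)) [541.31518537 -47.87286468 134.        ] [541.41517156 -48.58711556 134.        ]
200 289 142 230 [535.21698084 126.42569071  33.        ]
crown [535.80774483 129.86714483 109.        ] pot [651.98387574 -71.56168475  48.        ] carton [409.57710077 -84.61883879  40.        ]
brackettail [539.45425051 -96.2091571   20.        ]
```

The ball to use is the pawl's steel one, at scene (245,212) and top (301,179). Possible mix-ups are the peg tops, which are steel but only 85 mm high, and the white-capped pot at top (305,152). The hat to protect is the straw one on the wheel, at top (243,184). The loose straw hat at (90,135) and the yellow one at (97,213) are not meant. The crops confirm the choice. The ball triangulates to (541,-48,133), which is 174 mm from the axis at (536,126), so the pawl is nose down.

I'll shut the fingers and move over in stages.

Call:
drive_tool([
  [[0.42,0.5,0,0,0,0.09],[0.84,1,0,0,0,0.18],[0.84,1,0,0,0,0.18]],
], fingers=-1, force=20)

```text
time_s: 0.48
eef_pos: [207.3, -408.4, 404.3]
ee_rot: [-0.001, 0.966, 0.258, 0.0]
force: [-0.2, -0.7, 1.1]
grip_width: 0.381
```

Call:
drive_tool([
  [[0.42,0.5,0,0,0,0.09],[0.84,1,0,0,0,0.18],[0.84,1,0,0,0,0.18]],
])

```text
time_s: 0.85
eef_pos: [292.6, -306.6, 404.3]
ee_rot: [-0.001, 0.92, 0.393, 0.0]
force: [0.1, -0.2, 0.4]
grip_width: -0.003
```

Call:
drive_tool([
  [[0.42,0.5,0,0,0,0.09],[0.84,1,0,0,0,0.18],[0.84,1,0,0,0,0.18]],
])

```text
time_s: 1.23
eef_pos: [377.9, -205.3, 404.2]
ee_rot: [-0.001, 0.854, 0.52, 0.0]
force: [-0.1, 0.1, 0.3]
grip_width: 0.001
```

Call:
drive_tool([
  [[0.42,0.5,0,0,0,0.09],[0.84,1,0,0,0,0.18],[0.84,1,0,0,0,0.18]],
])

```text
time_s: 1.6
eef_pos: [463.2, -104.4, 403.8]
ee_rot: [-0.001, 0.772, 0.636, -0.0]
force: [-0.4, -0.4, -0.4]
grip_width: -0.001
```

Call:
drive_tool([
  [[0.4,0.5,0,0,0,0.07],[0.77,0.96,0,0,0,0.135],[0.77,0.96,0,0,0,0.135],[0.77,0.96,0,0,0,0.135]],
])

```text
time_s: 2.1
eef_pos: [540.0, -10.3, 403.4]
ee_rot: [-0.001, 0.701, 0.713, -0.001]
force: [0.1, -0.2, -0.5]
grip_width: -0.0
```

```bash
python3 - <<'E'
from h import *
s=ctrl.sense();print(s['eef_pos'],s['ee_rot'],s['force'],ctrl.tip_reach)
snap("scene","s1",(185,90,335,270),4)
E
```

```text
[540.04418237 -10.25903332 403.4320065 ] [-0.0012341   0.70132867  0.71283653 -0.00080574] [ 0.05428393 -0.21674987 -0.47576701] 173.4
```

View pics/s1.png

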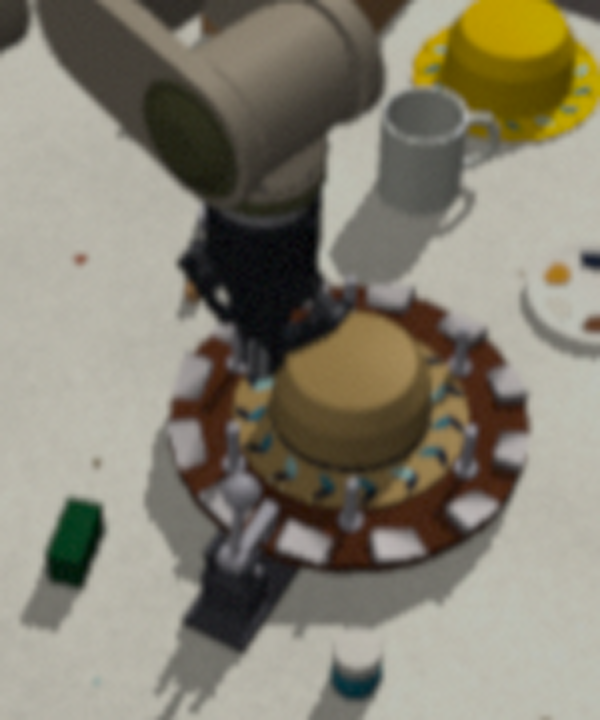

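```bash
python3 - <<'E'
from h import *
for z in (230,240): 
    p=proj("scene",(540,-10,z)); print((p-[185,90])*4)
E
```

```text
[264.89081373 367.11656726]
[264.81333654 357.76230235]
```

Call:
drive_tool([
  [[0.02,0,-0.4,0,0,0],[0.02,0,-0.8,0,0,0],[0.02,0,-0.8,0,0,0]],
])

```text
time_s: 2.52
eef_pos: [541.1, -11.9, 321.9]
ee_rot: [-0.003, 0.703, 0.712, -0.002]
force: [-0.4, 0.4, -0.5]
grip_width: 0.003
```

```bash
python3 - <<'E'
from h import *
snap("scene","s2",(200,130,300,260),5)
s=ctrl.sense()['eef_pos']; print(s, (proj("scene",s-[0,0,173.4])-[200,130])*5)
E
```

```text
[541.64078222 -11.7164943  324.08169038] [257.73062866 349.94804033]
```

View pics/s2.png

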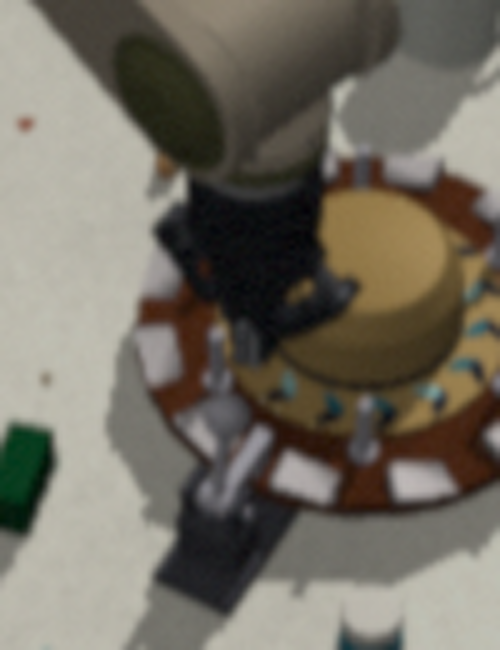

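Call:
drive_tool([
  [[0,0.02,-0.18,0,0,0],[0,0.02,-0.34,0,0,0],[0,0.02,-0.34,0,0,0],[0,0.02,-0.34,0,0,0]],
])

```text
time_s: 3.08
eef_pos: [541.8, -9.9, 291.0]
ee_rot: [-0.001, 0.702, 0.712, -0.001]
force: [-0.3, -0.0, 0.2]
grip_width: -0.002
```

Call:
drive_tool([
  [[0,-0.04,0,0,0,0],[0,-0.08,0,0,0,0],[0,-0.12,0,0,0,0],[0,-0.16,0,0,0,0],[0,-0.2,0,0,0,0],[0,-0.24,0,0,0,0]],
])

```text
time_s: 3.82
eef_pos: [541.8, -34.2, 291.0]
ee_rot: [-0.001, 0.702, 0.712, -0.001]
force: [0.5, 0.2, 1.2]
grip_width: 0.004
```

```bash
python3 - <<'E'
from h import *
snap("scene","s3",(200,130,300,260),5)
s=ctrl.sense(); print(s['eef_pos'],s['force'])
E
```

```text
[541.86588655 -34.55724101 290.98237116] [ 0.06078169 -0.40606889 -0.4121515 ]
```

View pics/s3.png

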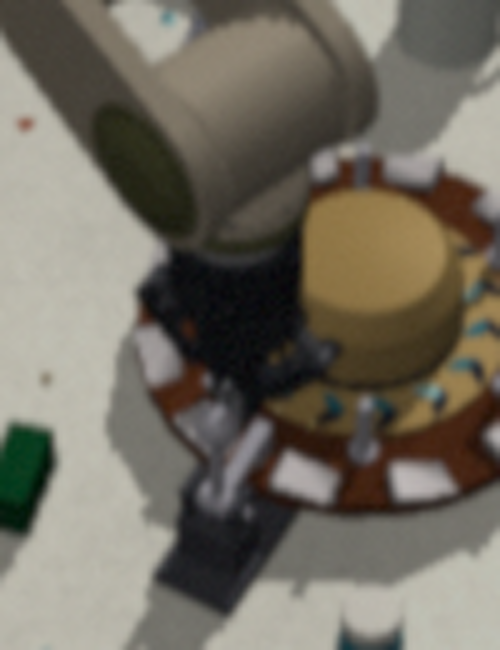

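The fingertip is just at the ball, near crop (222,405), and the pawl is still down. I'll keep pushing slowly.

Call:
drive_tool([
  [[0,-0.03,0,0,0,0],[0,-0.06,0,0,0,0],[0,-0.09,0,0,0,0],[0,-0.12,0,0,0,0],[0,-0.15,0,0,0,0],[0,-0.18,0,0,0,0],[0,-0.21,0,0,0,0],[0,-0.24,0,0,0,0],[0,-0.27,0,0,0,0],[0,-0.3,0,0,0,0]],
])

```text
time_s: 5.12
eef_pos: [541.9, -64.7, 291.0]
ee_rot: [-0.001, 0.703, 0.712, -0.001]
force: [-0.6, -0.6, -0.7]
grip_width: 0.004
```

```bash
python3 - <<'E'
from h import *
snap("scene","s4",(200,130,300,260),5)
s=ctrl.sense(); print(s['eef_pos'],s['force'])
E
```

```text
[541.88048932 -65.03017647 290.98363316] [-0.15021317  0.18375248  0.28595111]
```

View pics/s4.png

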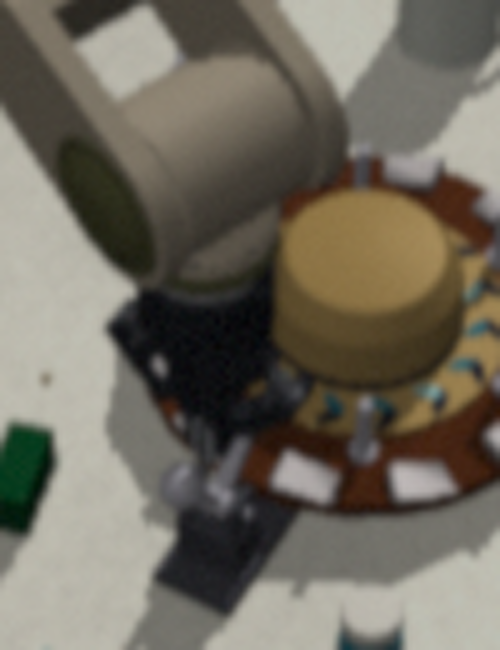

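The pawl is tipped: the ball has moved to crop (178,482) and the force is about 0. Next I'll raise the tool, go around to the peg on the robot side at (428,126), and turn the jaws tangential so the knuckles clear the crown.

Call:
drive_tool([
  [[0,0.04,0.1,0,0,0],[0,0.08,0.3,0,0,0],[0,0.08,0.5,0,0,0],[0,0.08,0.5,0,0,0]],
])

```text
time_s: 5.68
eef_pos: [542.0, -56.7, 342.7]
ee_rot: [0.001, 0.702, 0.712, 0.0]
force: [-0.8, 0.0, -0.2]
grip_width: -0.0
```

Call:
drive_tool([
  [[-0.25,0.25,0,0,0,0.1],[-0.5,0.5,0,0,0,0.2],[-0.75,0.7,0,0,0,0.3],[-1,0.9,0,0,0,0.4],[-1,0.9,0,0,0,0.5],[-1,0.9,0,0,0,0.5]],
])

```text
time_s: 6.42
eef_pos: [441.8, 33.5, 342.3]
ee_rot: [0.0, 0.377, 0.926, 0.0]
force: [-0.6, 0.9, -0.4]
grip_width: -0.001
```

```bash
python3 - <<'E'
from h import *
s=ctrl.sense(); print(s['eef_pos'],s['ee_rot'],s['joints'])
snap("scene","s5",(170,110,330,260),5)
snap("top","t5",(185,130,355,245),4.5)
E
```

```text
[441.8191618   33.46811237 342.32842436] [4.58633273e-04 3.77112025e-01 9.26167488e-01 3.07553806e-04] [-1.90064145e-01  1.97543458e-01  1.82155126e+00  4.70801025e-04
  1.12147822e+00 -9.87712403e-01]
```

View pics/s5.png

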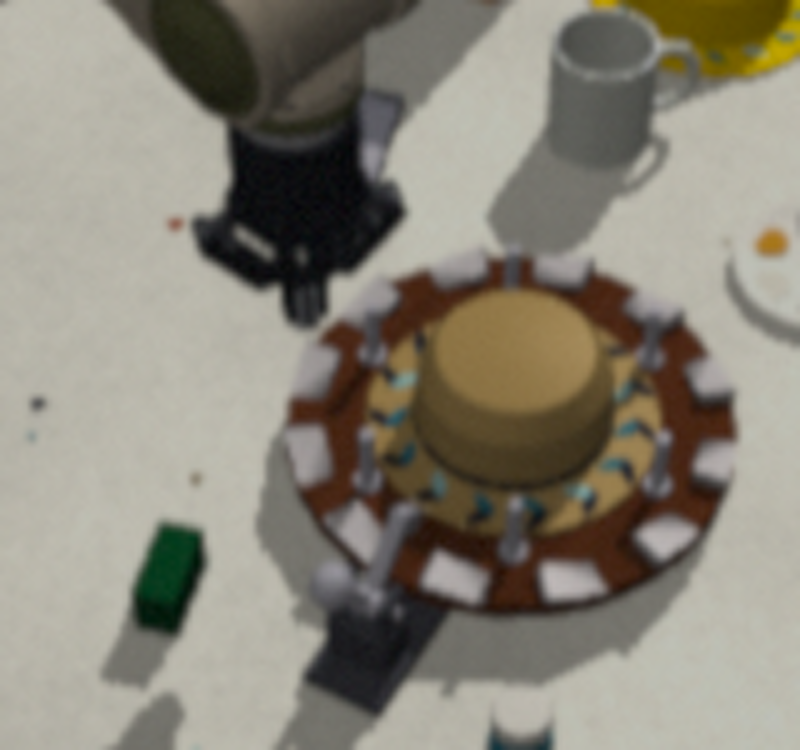

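View pics/t5.png

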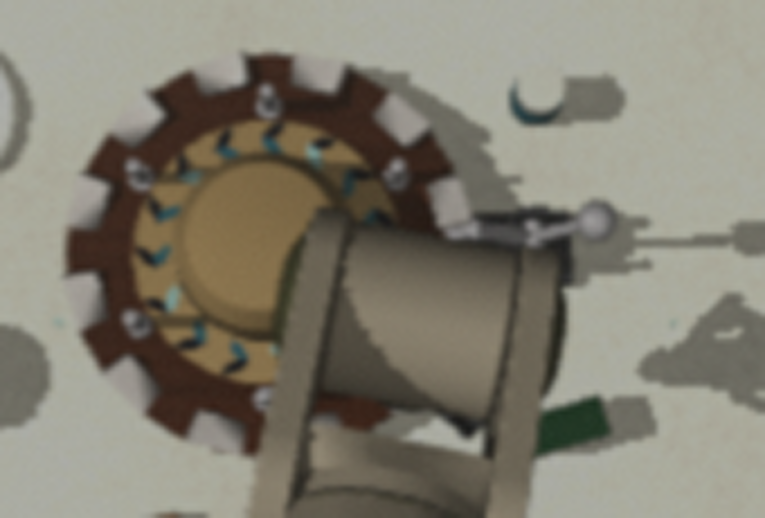

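```bash
python3 - <<'E'
from h import *
im=cv2.imread("pics/top0.png").astype(int); hsv=cv2.cvtColor(im.astype(np.uint8),cv2.COLOR_BGR2HSV)
# annulus sampling at z=45, r 130..147
c=np.array([536,126]); ang=np.arange(0,360,1.0); prof=[]
for a in ang:
    v=[]
    for r in (132,136,140,144):
        t=np.radians(a);u=proj("top",(c[0]+r*np.cos(t),c[1]+r*np.sin(t),45))
        v.append(cv2.getRectSubPix(im.astype(np.float32),(1,1),tuple(map(float,u)))[0,0].sum())
    prof.append(np.mean(v))
prof=np.array(prof)
b=(prof>260).astype(int)
e=np.nonzero(np.diff(b))[0]; print([(int(ang[i]),'up' if b[i+1] else 'dn') for i in e])
print("ball",tri((597/4.5+184.6,220/4.5+129.6),(335/5+169.6,585/5+109.6)))
E
```

```text
[(7, 'up'), (23, 'dn'), (37, 'up'), (53, 'dn'), (66, 'up'), (82, 'dn'), (96, 'up'), (112, 'dn'), (126, 'up'), (142, 'dn'), (156, 'up'), (172, 'dn'), (186, 'up'), (202, 'dn'), (216, 'up'), (232, 'dn'), (248, 'up'), (262, 'dn'), (270, 'up'), (275, 'dn'), (277, 'up'), (292, 'dn'), (307, 'up'), (323, 'dn'), (337, 'up'), (353, 'dn')]
ball (array([543.83611045, -99.45484436, 123.95267645]), np.float64(0.5348588612552863))
```

Call:
drive_tool([
  [[-0.08,0.25,0,0,0,0.1],[-0.16,0.45,0,0,0,0.2],[-0.16,0.52,0,0,0,0.3],[-0.16,0.52,0,0,0,0.4],[-0.16,0.52,0,0,0,0.5],[-0.16,0.52,0,0,0,0.5]],
])

```text
time_s: 7.28
eef_pos: [426.3, 85.0, 342.1]
ee_rot: [0.0, -0.003, 1.0, 0.0]
force: [0.0, -0.7, 0.2]
grip_width: -0.002
```

The tipped ball is 226 mm from the axis and 124 mm up, as the description gives. The notch middle under the pawl is about 1.8° clockwise of it, so the wheel needs about -28° to centre the next notch. That takes the pushed peg from 180° to about 152°. Descending beside the peg.

Call:
drive_tool([
  [[0,0,-0.35,0,0,0],[0,0,-0.7,0,0,0],[0,0,-0.7,0,0,0],[0,0,-0.7,0,0,0]],
])

```text
time_s: 7.78
eef_pos: [426.7, 85.0, 273.2]
ee_rot: [0.001, -0.002, 1.0, 0.0]
force: [0.3, 0.2, 0.2]
grip_width: 0.001
```

```bash
python3 - <<'E'
from h import *
s=ctrl.sense(); print(s['eef_pos'],s['force'])
snap("scene","s6",(170,110,330,260),5)
E
```

```text
[426.72225711  84.95373219 273.2297489 ] [0.31049082 0.21768153 0.15722658]
```

View pics/s6.png

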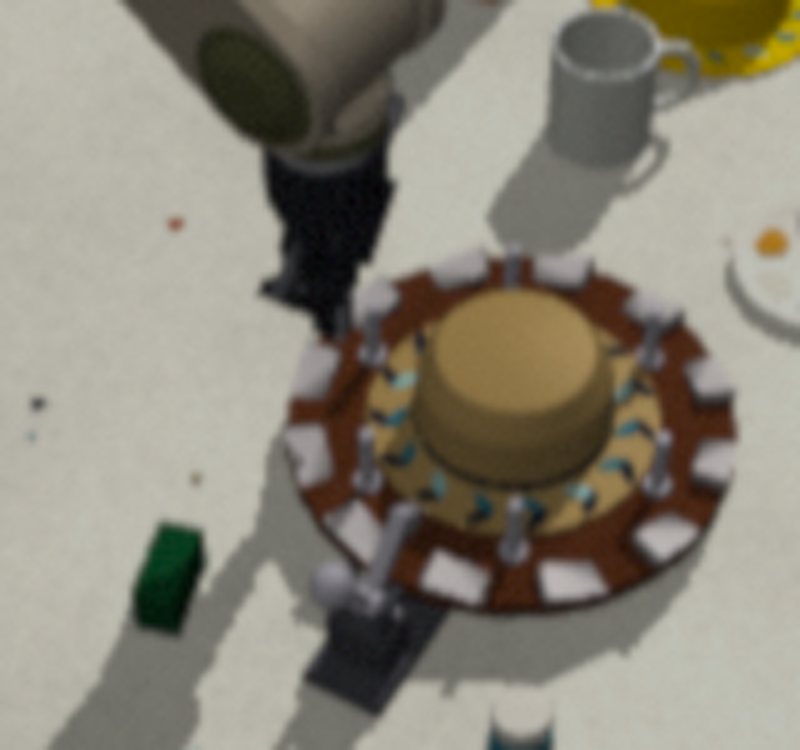

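The tip, at crop (335,330), is on the pawl side of the (428,126) peg, whose top is at crop (375,315). I'll go down and push.

Call:
drive_tool([
  [[0,0,-0.19,0,0,0],[0,0,-0.38,0,0,0],[0,0,-0.38,0,0,0],[0,0,-0.38,0,0,0]],
])

```text
time_s: 8.32
eef_pos: [427.1, 85.0, 236.6]
ee_rot: [0.002, -0.002, 1.0, 0.0]
force: [-0.0, 0.6, 0.3]
grip_width: 0.001
```

Call:
drive_tool([
  [[0.01,0.05,0,0,0,0],[0.01,0.1,0,0,0,0],[0.02,0.15,0,0,0,0],[0.03,0.2,0,0,0,0],[0.03,0.25,0,0,0,0],[0.04,0.3,0,0,0,0]],
])

```text
time_s: 9.07
eef_pos: [431.0, 115.3, 236.5]
ee_rot: [0.002, -0.002, 1.0, 0.0]
force: [-1.1, -1.4, -0.3]
grip_width: -0.007
```

```bash
python3 - <<'E'
from h import *
s=ctrl.sense(); print(s['eef_pos'],s['force'])
snap("scene","s7",(170,110,330,260),5)
E
```

```text
[431.0299343  115.27965628 236.52207143] [-1.05254591 -1.36730775 -0.31101189]
```

View pics/s7.png

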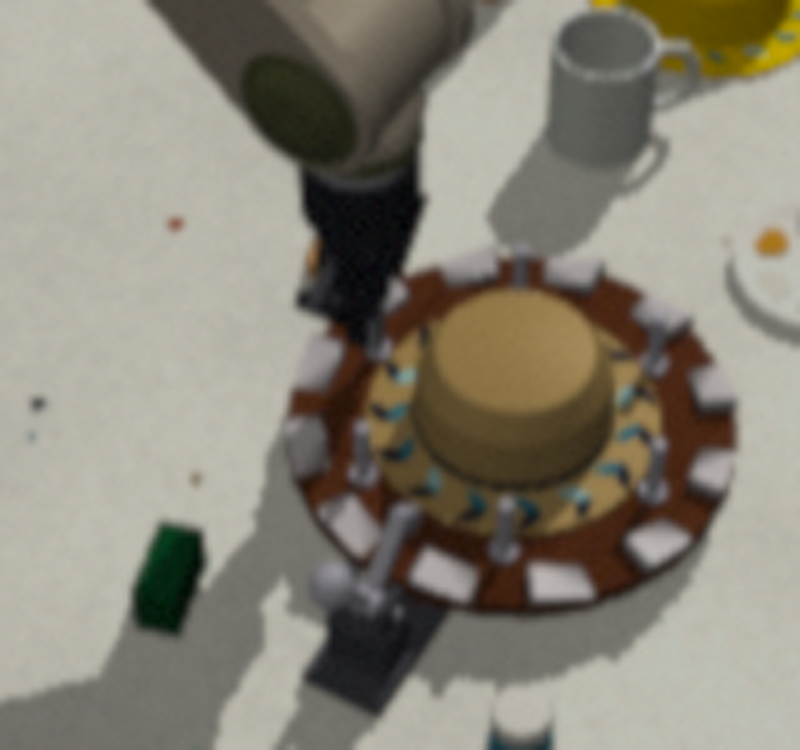

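Call:
drive_tool([
  [[0.0,0.04,0,0,0,0],[0.01,0.08,0,0,0,0],[0.01,0.12,0,0,0,0],[0.02,0.16,0,0,0,0],[0.02,0.2,0,0,0,0],[0.03,0.24,0,0,0,0],[0.04,0.28,0,0,0,0],[0.05,0.32,0,0,0,0],[0.06,0.36,0,0,0,0],[0.06,0.36,0,0,0,0]],
])

```text
time_s: 10.38
eef_pos: [437.1, 152.0, 236.5]
ee_rot: [0.002, -0.002, 1.0, 0.001]
force: [0.3, -0.2, -0.5]
grip_width: 0.002
```

```bash
python3 - <<'E'
from h import *
s=ctrl.sense(); print(s['eef_pos'],s['force'])
snap("scene","s8",(170,110,330,260),5)
snap("top","t8",(185,130,355,245),4.5)
E
```

```text
[437.07188838 151.96131075 236.49230175] [ 0.30795659 -0.17755136 -0.49375167]
```

View pics/s8.png

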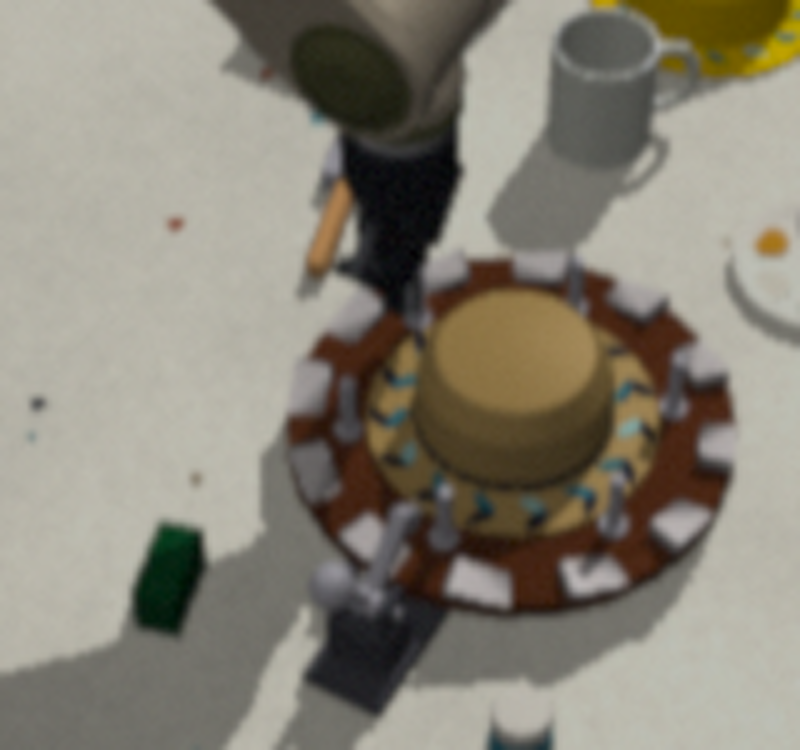

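View pics/t8.png

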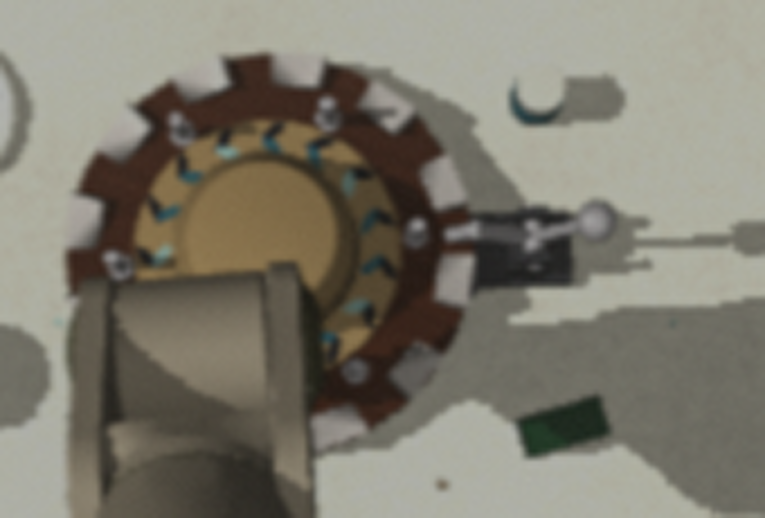

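```bash
python3 - <<'E'
from h import *
c=np.array([536,126])
for p in [(327,101),(417,226),(180,119),(117,260)]:
    q=plane("top",(p[0]/4.5+184.6,p[1]/4.5+129.6),85)[:2]-c; print(np.hypot(*q).round(1),np.degrees(np.arctan2(q[1],q[0])).round(1))
for p in [(445,485),(617,476),(347,380),(680,350)]:
    q=plane("scene",(p[0]/5+169.6,p[1]/5+109.6),85)[:2]-c; print(np.hypot(*q).round(1),np.degrees(np.arctan2(q[1],q[0])).round(1))
E
```

```text
109.2 -22.9
106.0 -84.3
107.5 35.1
105.6 97.0
104.9 -84.2
108.1 -23.9
107.2 -143.8
110.3 38.9
```

The wheel has turned -23.9° so far. Another 4.3° is needed, about 7.5 mm at the tip.

Call:
drive_tool([
  [[0.01,0.025,0,0,0,0],[0.02,0.05,0,0,0,0],[0.03,0.075,0,0,0,0],[0.03,0.075,0,0,0,0]],
])

```text
time_s: 10.98
eef_pos: [440.1, 159.5, 236.5]
ee_rot: [0.002, -0.002, 1.0, 0.001]
force: [-0.4, -0.1, -0.5]
grip_width: -0.002
```

Call:
drive_tool([
  [[-0.02,-0.1,0,0,0,0],[-0.06,-0.2,0,0,0,0],[-0.06,-0.2,0.4,0,0,0],[-0.06,-0.2,0.8,0,0,0],[-0.06,-0.2,1,0,0,0],[-0.06,-0.2,1,0,0,0]],
])

```text
time_s: 11.72
eef_pos: [434.0, 138.9, 337.4]
ee_rot: [0.003, -0.002, 1.0, 0.001]
force: [-0.2, 0.6, -0.7]
grip_width: -0.007
```

```bash
python3 - <<'E'
from h import *
s=ctrl.sense(); print(s['eef_pos'],s['force'])
snap("scene","s9",(170,110,330,260),5)
snap("top","t9",(185,130,355,245),4.5)
E
```

```text
[433.97471759 138.91096171 337.37941013] [-0.20266481  0.62790387 -0.69933249]
```

View pics/s9.png

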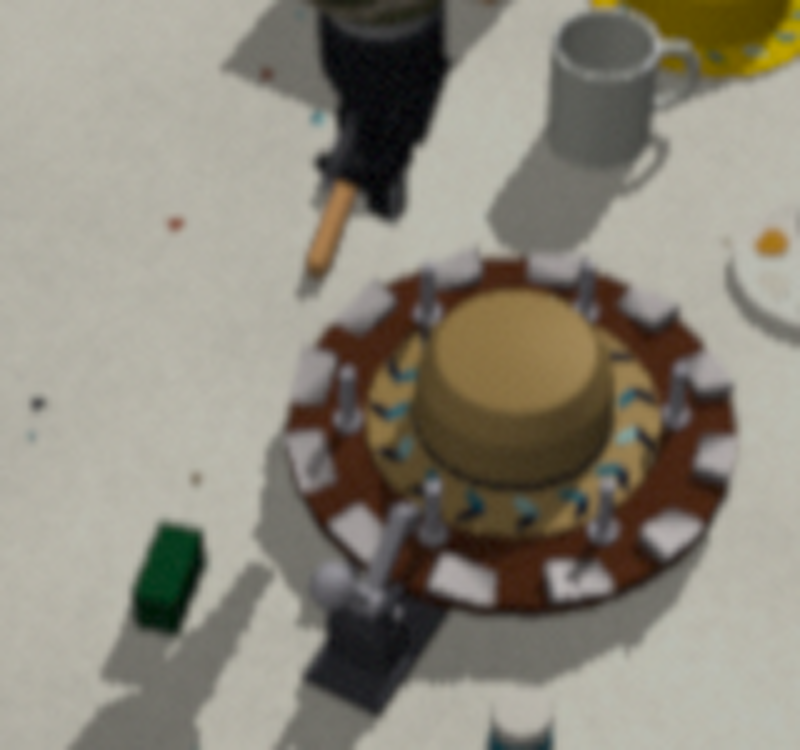

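View pics/t9.png

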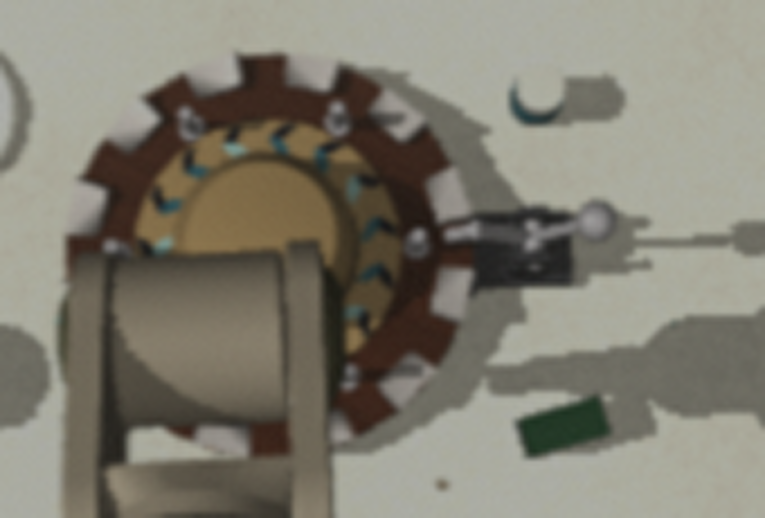

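```bash
python3 - <<'E'
from h import *
im=cv2.imread("pics/t9_raw.png").astype(np.float32); c=np.array([536,126]); ang=np.arange(-60,70,.5); prof=[]
for a in ang:
    v=[]
    for r in (132,136,140,144):
        t=np.radians(a);u=proj("top",(c[0]+r*np.cos(t),c[1]+r*np.sin(t),45))
        v.append(cv2.getRectSubPix(im,(1,1),tuple(map(float,u)))[0,0].sum())
    prof.append(np.mean(v))
b=(np.array(prof)>260).astype(int)
print([(ang[i],'up' if b[i+1] else 'dn') for i in np.nonzero(np.diff(b))[0]])
for p in [(338,108),(417,237),(191,117),(114,244)]:
    q=plane("top",(p[0]/4.5+184.6,p[1]/4.5+129.6),85)[:2]-c; print(np.hypot(*q).round(1),np.degrees(np.arctan2(q[1],q[0])).round(1))
for p in [(432,483),(605,483),(347,369),(680,365)]:
    q=plane("scene",(p[0]/5+169.6,p[1]/5+109.6),85)[:2]-c; print(np.hypot(*q).round(1),np.degrees(np.arctan2(q[1],q[0])).round(1))
E
```

```text
[(np.float64(-50.5), 'up'), (np.float64(-35.0), 'dn'), (np.float64(-20.5), 'up'), (np.float64(-5.0), 'dn'), (np.float64(9.0), 'up'), (np.float64(25.0), 'dn'), (np.float64(39.0), 'up'), (np.float64(55.0), 'dn'), (np.float64(68.5), 'up')]
107.9 -27.8
105.4 -88.5
104.5 31.1
107.2 90.8
107.2 -88.4
108.5 -28.9
106.9 -148.7
108.3 32.2
```

The turn is about -28.4°. The notch middle is at 271.9° against the pawl at 272.0°, so it is centred. Now I'll go to the outer side of the ball, staying above everything.

Call:
drive_tool([
  [[0.1,-0.4,0,0,0,-0.1],[0.2,-0.7,0.05,0,0,-0.2],[0.35,-0.95,0.05,0,0,-0.3],[0.35,-0.95,0.05,0,0,-0.35],[0.35,-0.95,0.05,0,0,-0.35]],
])

```text
time_s: 12.45
eef_pos: [468.6, 43.8, 339.3]
ee_rot: [0.0, 0.269, 0.963, 0.0]
force: [0.0, 0.5, 0.3]
grip_width: -0.002
```

Call:
drive_tool([
  [[0.1,-0.4,0,0,0,-0.1],[0.2,-0.7,0,0,0,-0.2],[0.35,-0.95,0,0,0,-0.3],[0.35,-0.95,0,0,0,-0.35],[0.35,-0.95,0,0,0,-0.35]],
])

```text
time_s: 13.08
eef_pos: [503.5, -51.1, 338.6]
ee_rot: [-0.001, 0.52, 0.854, -0.0]
force: [0.1, 0.8, -0.4]
grip_width: 0.003
```

Call:
drive_tool([
  [[0.1,-0.4,0,0,0,-0.1],[0.2,-0.7,0,0,0,-0.2],[0.4,-0.95,0,0,0,-0.3],[0.4,-0.95,0,0,0,-0.3],[0.4,-0.95,0,0,0,-0.3]],
])

```text
time_s: 13.7
eef_pos: [543.1, -145.3, 338.2]
ee_rot: [-0.001, 0.703, 0.711, -0.0]
force: [0.8, -0.9, -0.5]
grip_width: -0.003
```

Call:
drive_tool([
  [[0,0,-0.26,0,0,0],[0,0,-0.52,0,0,0],[0,0,-0.52,0,0,0],[0,0,-0.52,0,0,0]],
])

```text
time_s: 14.2
eef_pos: [543.2, -144.8, 287.4]
ee_rot: [-0.0, 0.703, 0.711, 0.0]
force: [-0.0, -0.0, 0.5]
grip_width: 0.002
```

Call:
drive_tool([
  [[0,0.05,0,0,0,0],[0,0.1,0,0,0,0],[0,0.15,0,0,0,0],[0,0.19,0,0,0,0],[0,0.22,0,0,0,0],[0,0.25,0,0,0,0],[0,0.28,0,0,0,0]],
])

```text
time_s: 15.08
eef_pos: [543.3, -116.7, 287.5]
ee_rot: [-0.0, 0.703, 0.711, 0.0]
force: [0.1, -0.9, -0.0]
grip_width: -0.001
```

```bash
python3 - <<'E'
from h import *
s=ctrl.sense(); print(s['eef_pos'],s['force'])
snap("scene","s10",(170,130,330,280),5)
E
```

```text
[ 543.26503444 -116.74570151  287.48129065] [ 0.06040108 -0.86229575 -0.0416998 ]
```

View pics/s10.png

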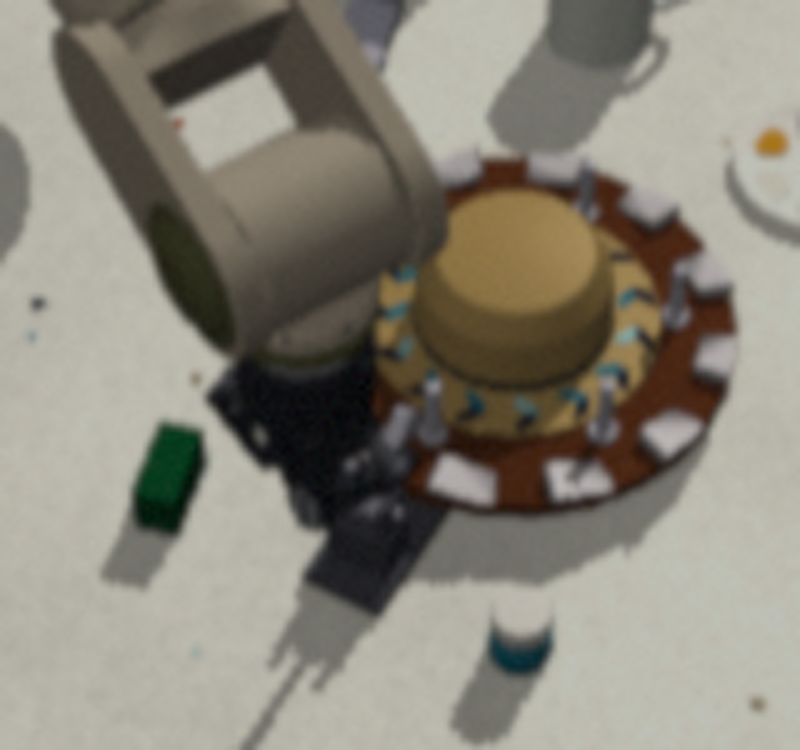

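The tip is touching the ball (0.9 N). I'll push it gently over.

Call:
drive_tool([
  [[0,0.03,0,0,0,0],[0,0.06,0,0,0,0],[0,0.1,0,0,0,0],[0,0.14,0,0,0,0],[0,0.18,0,0,0,0],[0,0.22,0,0,0,0],[0,0.25,0,0,0,0],[0,0.28,0,0,0,0],[0,0.31,0,0,0,0],[0,0.34,0,0,0,0]],
])

```text
time_s: 16.38
eef_pos: [543.2, -82.2, 287.4]
ee_rot: [-0.001, 0.703, 0.711, 0.0]
force: [0.1, -0.3, -0.1]
grip_width: -0.003
```

```bash
python3 - <<'E'
from h import *
s=ctrl.sense(); print(s['eef_pos'],s['force'])
snap("scene","s11",(170,130,330,280),5)
E
```

```text
[543.23203193 -82.21934148 287.3947159 ] [ 0.10454303 -0.28675482 -0.13629007]
```

View pics/s11.png

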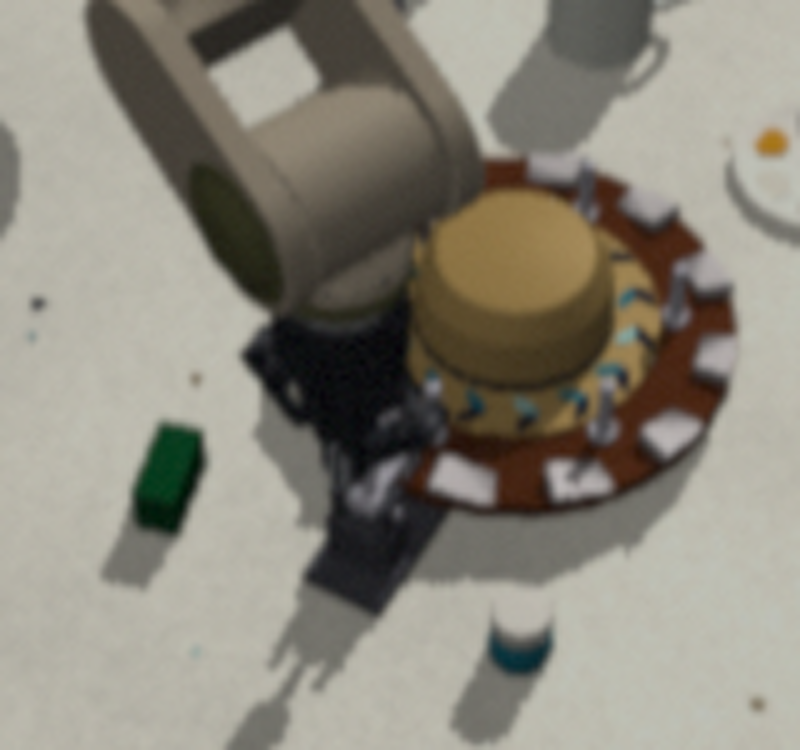

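The nose looks to be down. I'll back off, rise clear and check.

Call:
drive_tool([
  [[0,-0.2,0,0,0,0],[0,-0.5,0,0,0,0],[0,-0.5,0.4,0,0,0],[-0.2,-0.8,0.8,0,0,0],[-0.4,-1,1,0,0,0],[-0.4,-1,1,0,0,0]],
])

```text
time_s: 17.18
eef_pos: [502.4, -183.9, 388.9]
ee_rot: [0.001, 0.704, 0.71, 0.0]
force: [-0.1, -0.2, -1.1]
grip_width: -0.002
```

Call:
drive_tool([
  [[-0.3,-0.3,0,0,0,0],[-0.6,-0.6,0,0,0,0],[-1,-0.9,0,0,0,0],[-1,-0.9,0,0,0,0]],
])

```text
time_s: 17.68
eef_pos: [401.1, -275.4, 388.1]
ee_rot: [0.0, 0.705, 0.709, 0.0]
force: [1.1, 0.5, 0.7]
grip_width: -0.002
```

```bash
python3 - <<'E'
from h import *
s=ctrl.sense(); print(s['eef_pos'],s['force'],s['time_s'])
snap("scene","s12",(170,110,330,260),5)
snap("top","t12",(185,130,355,245),4.5)
E
```

```text
[ 401.09977336 -275.39424969  388.05107376] [1.1260705  0.52209282 0.68160005] 17.675
```

View pics/s12.png

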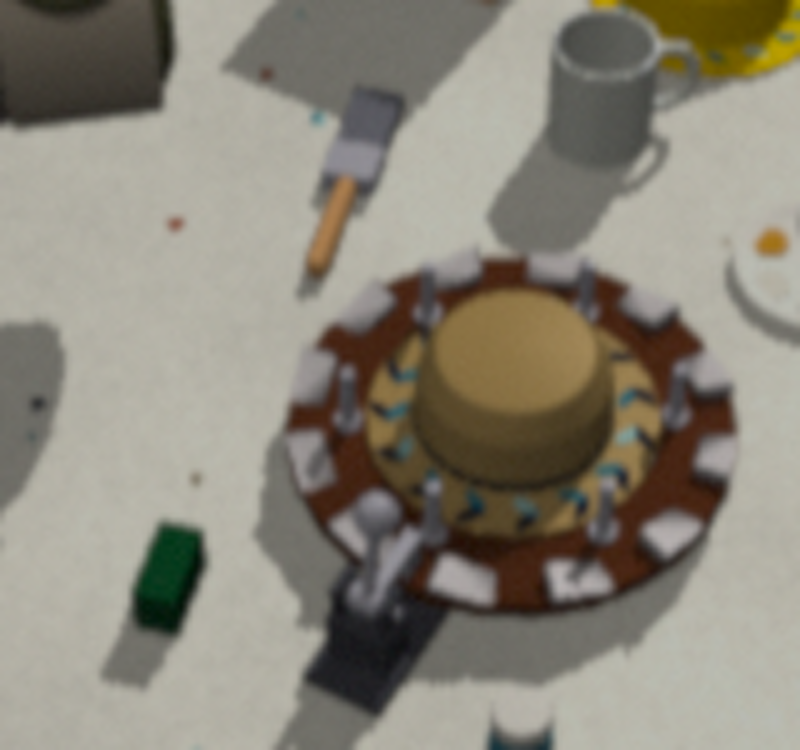

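View pics/t12.png

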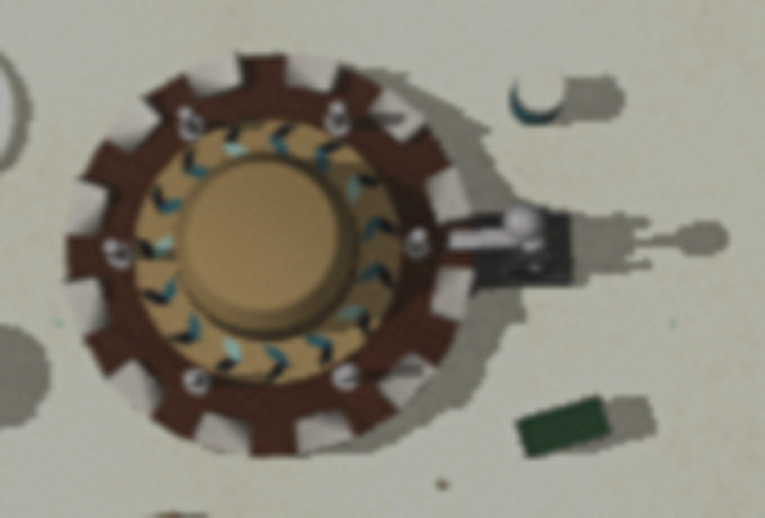

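The ball is back at top crop (522,221), exactly where it started with the nose down. The nose lies midway between the teeth at (450,192) and (453,292). The pot, carton, mug and brush have not moved, and the hat is still centred.

```bash
python3 - <<'E'
from rig import ctrl
print(ctrl.finish_job())
E
```

```text
the job is handed in; nothing more can be done
None
```

The wheel is one notch back and the pawl is down in that notch. I handed the job in at about 17.7 s; it reported no verdict.

With the fingers shut throughout, I did it in the order asked:
1. **Tipped the pawl:** I pushed the ball outward until the pawl fell back and stayed. The ball then measured 226 mm from the axis and 124 mm up, matching the description.
2. **Turned the wheel:** I pushed one peg clockwise until the wheel had turned about 28.4°. It had started about 2° past mid-notch, so this left the new notch within about 1° of centre under the nose.
3. **Dropped the pawl:** I pushed the ball back toward the wheel and moved the arm clear.

**Last checks:** The ball is back at its original nose-down pixel, with the nose midway between two teeth. The hat turned with the wheel but was never touched and still sits centred. The paint pot, carton, mug and brush look unmoved. I did not check the palette, paint tube, phone or rinse jar closely at the end, but the arm never came down near them. Force readings at the stops between moves stayed under about 2 N. None of the checks I made disagreed.

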